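Load a sample vial into the colour reader

ROBOT

A 7-joint arm with a two-finger parallel gripper is mounted at the origin on the work surface. World frame = base frame: x ahead of the robot, y to its left, z up, the work surface at z = 0. Lengths are in m, angles in rad, forces in N, time in s.
With the tool pointing down it reaches from about 0.4 to 0.875 m from the base axis. Payload 19.3 kg.
Tool frame: the origin (TCP) lies midway between the tips of the shut fingers; the grasp point (between the pads) lies 19 mm behind it; z points along the fingers, y is the line along which they close (so a half turn about z gives the same grasp; the last joint's range is limited). The gripper opens to 85 mm and grips with 20 to 120 N. Pads are 22 mm wide; open, the fingers measure 114 mm over their backs; the gripper's body (76 mm by 85 mm) begins 54 mm behind the grasp point. The pads swing forward as they close: fully open they stand 13 mm farther back than shut.
Start: joints at [1.108, 0.521, -0.036, 1.599, 0.021, 1.021, -0.113], TCP at [0.239, -0.577, 0.231] pointing down, gripper open.
Joint ranges: [-2.91, 2.91], [-0.3, 2.13], [-1.5, 1.42], [0.17, 2.43], [-1.26, 4.41], [0.16, 1.93], [-2.52, 2.52]. Speed limits (rad/s): [1.89, 1.89, 2.39, 2.39, 3.01, 3.01, 3.01].

INTERFACE

Orientations are given as [roll, pitch, yaw] about the fixed x, y, z axes, in that order (R = Rz(yaw) Ry(pitch) Rx(roll)).
In Python, from workcell import * gives the robot as it stands. The module is installed in compiled form; this text tells all that it offers.
- The arm moves only by the tool play_rows, never from a script. Its argument "deltas" is a list of rows, each a list of 7 numbers: the shift along the tool's x, y, z in units of 500 mm (1.0 is 500 mm), then the turn, a rotation vector about the tool's x, y, z in units of 120 degrees (1.0 is 120 degrees), then the closure, from 0 (fully open) to 1 (shut). A call has 1 to 10 rows; each row is the pose to reach, as a shift and turn from the pose commanded when the call began, along the tool's axes at that moment; what a row does not reach only later rows make up. A row lasts 1/10 s, in which the tool goes at most 50 mm and 8.59 degrees, less where a joint would pass 70% of its speed; a pose out of reach is approached as far as the arm can. A call with a number of a shift or a turn outside -1 to 1 is refused whole. A call with a gripper value outside its range is refused whole. The fingers move at their own pace and stop on an object; "newtons" is the grip in N (left out, the last holds). Time passes only in rows, so rows that repeat a pose let the fingers close. It gives the time, the measured TCP pose, the force, the opening and the grip force at its end, in the units of the state.
- observe(): the state, without advancing time (a new reading comes with each control period).
- grab_frame(name): name is "scene" or "top" or "wrist"; returns the picture (384x512x3 uint8, red, green, blue); there is no depth.
- get_calibration(name): a dict with "fovy" (degrees; the focal length in pixels is half the picture's height over the tangent of half this angle, whatever the lens; pixels are square), "cx", "cy" (the principal point, pixels), "k1" (the pictures are not rectified: a ray, as slopes to the right and down, at radius r is drawn at 1 + k1 r^2 times it, then the intrinsics apply), "xyz" and "rotation" of the camera in the world. Camera axes: x right, y down, z forward; pixel columns grow to the right and rows downward; lengths in m; the calibration is good to about 2 mm. A picture is of the moment at which its call begins: read the wrist's pose just before it. get_calibration takes no time and is no camera call; for the wrist camera it gives the pose at the moment of the call.
- job_done(): hands the job in; it is judged then, once.
The state is a dict: "clock": time; "qpos": joint angles; "qd": joint speeds; "joint_efforts": joint torques, N m; "position": TCP position; "tool_rot": TCP orientation; "force": force on the tool from outside, world axes, zero at the start; "moment": the same for the moment, N m; "grip_width": finger opening in m; "finger_force": force on a finger pad.
Only numpy, scipy, OpenCV 4.12 (cv2) and the standard library are available. Lean on these libraries where they do the work, as an engineer would, in place of code of your own. Each camera call takes 0.05 s, during which the arm holds its last target. There are 200 camera calls.

TASK

With your fingertips, nudge the purple vial from the bottom of the reader's sloped gutter up to the top and over the orange edge, so that it drops into the seat at the black stop and does not roll back when you let go. Then press the green button on the reader fully down to start the reading, and move clear. The vial is glass: only push it, gently, without pinching it or picking it up, do not press the button before the vial is in place, and leave the other things on the bench where they stand.

Things in the scene. Friction and masses are not known exactly. Their poses are not given: they have to be found in the camera images.
- reader: Fixed colour reader and its gutter on one base plate 360 x 130 x 10 mm on the bench. Origin: on the bench (z = 0) under the plate; z up, x level in the gutter's uphill direction. Plate x = -160 to 200 mm. White housing 100 x 136 mm, top 115 mm above the bench, at x = 105 to 205 mm behind the stop; on its top a dark screen (y = -36 mm) and the green button (x = 155, y = 34 mm).
- gutter: Fixed aluminium gutter, sloping 8 degrees. Origin: on the seat floor under the centre of the seated vial (reader x = 80, z = 62 mm). x points up the slope, y across, z square to the floor. Long floor z = 4 mm from x = -225 to -14.5 mm, then the sunken seat floor z = 0 to x = 23 mm; 86 mm wide inside; side walls 4 mm thick, tops at z = 18 mm. The bench is 35 (low end) to 62 mm below the floor.
- edge (a point): Middle of the orange edge across the gutter at gutter x = -14.5, z = 4 mm, where the floor steps down 4 mm into the seat. A vial pushed past it drops into the seat between edge and stop and stays.
- stop (a point): Middle of the foot of the black stop's face, at gutter x = 23 mm; the stop is 40 mm high, 94 mm wide, square to the floor, 8 mm thick, in front of the housing.
- low_end (a point): Middle of the gutter floor at the low end, gutter x = -217, z = 4 mm, between two black nubs (gutter x = -222 to -212 mm, 18 mm above the floor, each 15 mm wide, at the side walls) that keep the vial from rolling out. The 56 mm between them is open for a fingertip behind the vial.
- vial_center (a point): Centre of the loose purple vial with white cap: straight cylinder 44 mm in diameter, 80 mm long, 80 to 170 g, lying across the gutter (axis along gutter y). Starts against the nubs, centre at gutter x = -190, z = 26 mm; it rolls freely and, let go before the edge, rolls back down. Seated, its centre is at gutter x = 0 +/- 2, z = 22 mm.
- vial: The same purple vial; origin at its centre. The frame turns as it rolls.
- start_top (a point): Centre of the top face of the green round push button (diameter 30 mm) on the reader's housing; pressed straight down.
- start (a joint): Travel of the green button in m: 0 released, 0.006 fully down (about 4 N); springs back.
- spare_vial: Bystander: loose upright vial, 44 mm diameter, 80 mm high, yellowish with green cap, within 0.2 m of the gutter. Origin: centre of its underside.
- stopper: Bystander: loose black rubber stopper, up to 40 mm diameter, 34 mm high, within 0.2 m of the gutter. Origin: centre of its underside.
- tube_rack: Bystander: loose steel wire rack 194 x 80 mm with test tubes up to 151 mm high, to the robot's left. Origin: centre of its underside, x along its length.
- measuring_cylinder: Bystander: loose measuring cylinder, 68 mm foot, 36 mm wide, 182 mm high, to the left. Origin: centre of its underside.

How it is judged:
On the way, in this order (a step that is already met when the one before it is completed fails the run):
1. the vial lies in the seat between edge and stop, at rest (x of vial_center in the frame of gutter between -0.006 and 0.006 m and z of vial_center in the frame of gutter between 0.018 and 0.0245 m and linear speed of vial below 0.02 m/s), for 0.2 s.
2. the green button is pressed fully down (at least 4.5 of 6 mm) with the vial in its seat (value of joint start above 0.0045 m and x of vial_center in the frame of gutter between -0.006 and 0.006 m and z of vial_center in the frame of gutter between 0.018 and 0.0245 m), for 0.05 s.
At the end, for the whole second after the job is handed in: The vial rests in the seat: its centre within 6 mm of the seat along the gutter and down on the seat floor (centre 18 to 24.5 mm above it), at rest; the button is released (x of vial_center in the frame of gutter between -0.006 and 0.006 m and z of vial_center in the frame of gutter between 0.018 and 0.0245 m and linear speed of vial below 0.01 m/s and value of joint start below 0.0015 m); the robot touches nothing.
It fails at once if the vial is lifted or carried (its centre more than 10 mm above its rolling height) (z of vial_center in the frame of gutter above 0.036 m).
It fails at once if the vial falls off the gutter (z of vial_center in the frame of gutter below 0.012 m or x of vial_center in the frame of gutter below -0.215 m).
It fails at once if the glass vial is pinched or pushed hard (over 25 N from the fingers) (contact force between the fingers and vial above 25 N).
It fails at once if the button is pressed (over 3 mm) before the vial is in its seat (value of joint start above 0.003 m and not (x of vial_center in the frame of gutter between -0.006 and 0.006 m and z of vial_center in the frame of gutter between 0.018 and 0.0245 m)).
It fails at once if a bystander is moved more than 25 mm or tipped (distance of any of spare_vial, stopper, tube_rack, measuring_cylinder from where it was at the start of the episode above 0.025 m or angle between any of spare_vial, stopper, tube_rack, measuring_cylinder's own z axis and vertical above 0.4 rad).
It also fails if it takes over 45 s, if anything falls off the work surface, if the arm or the gripper's body presses on something with over 40 N, if the wrist force passes 120 N, or if a joint passes its speed limit or range.

## Working session

There is one attempt and no reset: what is moved stays moved. The work goes in short steps, Python scripts to look and compute and a tool call to move; the robot and the scene stay as the last step left them, time stands still between calls to the robot, and variables do not carry over. Pictures are saved under pics/ and viewed, at most 10 in all, crops included, and the job is handed in when it is done.

Besides the shell and the picture viewer there is one more tool, called by a JSON object that holds its "method" and its "body". play_rows: Moves the arm, as the interface text tells. Its arguments: {"type":"object","properties":{"deltas":{"type":"array"},"newtons":{"type":"number"}},"required":["deltas"]}

```bash
mkdir -p pics; python3 - <<'E'
from workcell import *
import cv2,json
print(observe())
for n in("scene","top"):
    im=grab_frame(n); cv2.imwrite(f"pics/{n}0.png",im[:,:,::-1]); print(n,get_calibration(n))
E
```

```text
{'clock': 0.0, 'qpos': array([ 1.10779754,  0.52202381, -0.03634687,  1.59999688,  0.02122532,
        1.02114289, -0.11279317]), 'qd': array([-0.00130128, -0.00096742, -0.00042357,  0.00091465,  0.00123219,
       -0.00166211,  0.00081772]), 'joint_efforts': array([ 4.41502125e-04, -9.27113628e+01,  1.97996669e+00, -3.69947147e+01,
        1.77456747e-02,  8.00654234e-03, -4.12604027e-05]), 'position': array([ 0.23906955, -0.57709134,  0.23072342]), 'tool_rot': array([-3.14041166e+00,  9.81344711e-05,  3.92825619e-01]), 'force': array([0.60893779, 0.70946388, 0.85562598]), 'moment': array([-0.03115765, -0.05493341,  0.0296992 ]), 'finger_force': 0.0, 'grip_width': 0.08563975191561919}
scene {'fovy': 45.16567183034377, 'cx': 262.545732268937, 'cy': 181.294323661119, 'k1': -0.06680520292829209, 'xyz': array([ 0.99859202, -0.57267073,  0.72820948]), 'rotation': array([-2.20443758, -0.01379814,  0.52189217])}
top {'fovy': 42.68752388963895, 'cx': 258.1075697147744, 'cy': 186.7775980685327, 'k1': -0.18351993966624824, 'xyz': array([0.44218489, 0.17359727, 1.50076574]), 'rotation': array([-3.02926508e+00,  2.26978696e-03, -1.55600626e+00])}
```

View pics/top0.png

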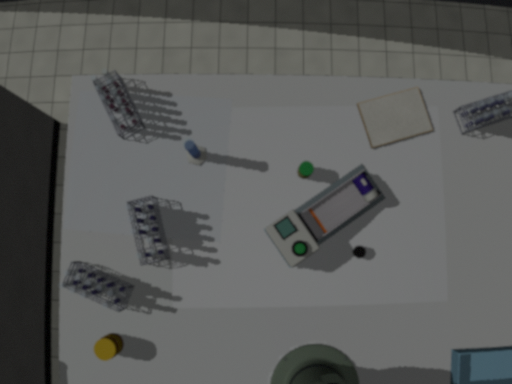

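View pics/scene0.png

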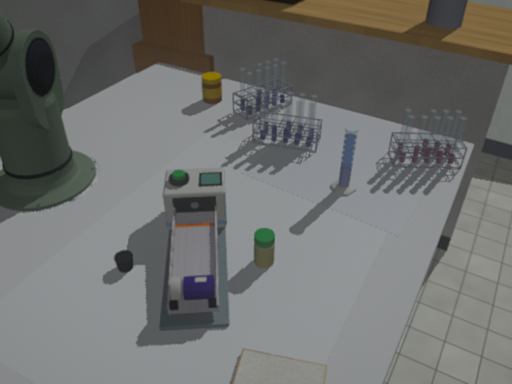

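```bash
cat > h.py <<'E'
import numpy as np, cv2
from scipy.spatial.transform import Rotation as R
from scipy.optimize import least_squares
def cam(c):
    f=192/np.tan(np.radians(c['fovy'])/2)
    return f,c['cx'],c['cy'],c['k1'],np.array(c['xyz']),R.from_euler('xyz',c['rotation']).as_matrix()
def proj(c,P):
    f,cx,cy,k,t,M=cam(c); q=(np.atleast_2d(P)-t)@M; s=q[:,:2]/q[:,2:]
    return s*(1+k*(s**2).sum(1,keepdims=True))*f+[cx,cy]
def plane(c,uv,z):
    f,cx,cy,k,t,M=cam(c); d=(np.atleast_2d(uv)-[cx,cy])/f; s=d.copy()
    for _ in range(20): s=d/(1+k*(s**2).sum(1,keepdims=True))
    r=np.c_[s,np.ones(len(s))]@M.T
    return t+r*((z-t[2])/r[:,2])[:,None]
def blobs(im,lo,hi,amin=8):
    m=cv2.inRange(cv2.cvtColor(im,cv2.COLOR_RGB2HSV),lo,hi)
    n,l,s,ce=cv2.connectedComponentsWithStats(m)
    return [(s[i].tolist(),ce[i].round(2).tolist()) for i in range(1,n) if s[i,4]>=amin]
COL={'green':((50,110,50),(80,255,255)),'orange':((4,120,110),(16,255,255)),'purple':((115,110,40),(140,255,255)),'black':((0,0,0),(179,255,35))}
E
python3 - <<'E'
from h import *
for n,(x,y,w,h) in {'top':(250,140,150,140),'scene':(100,150,190,180)}.items():
    im=cv2.imread(f'pics/{n}0.png'); rgb=im[:,:,::-1].copy()
    cv2.imwrite(f'pics/{n}z.png',cv2.resize(im[y:y+h,x:x+w],None,fx=4,fy=4,interpolation=cv2.INTER_CUBIC)[:600,:800])
    for k,v in COL.items():
        print(n,k,[b for b in blobs(rgb,*v) if x<b[1][0]<x+w and y<b[1][1]<y+h])
E
```

```text
top green [([300, 162, 13, 14, 143], [305.83, 168.75]), ([295, 243, 10, 11, 84], [299.52, 248.11])]
top orange []
top purple [([353, 174, 19, 20, 169], [361.93, 184.41])]
top black [([363, 172, 4, 4, 10], [364.8, 173.6]), ([377, 190, 4, 4, 10], [378.3, 191.6]), ([298, 214, 20, 28, 58], [307.98, 227.62]), ([293, 242, 15, 14, 58], [300.66, 248.47]), ([353, 247, 12, 10, 93], [359.06, 251.53])]
scene green [([172, 170, 13, 8, 73], [178.37, 173.62]), ([255, 229, 19, 14, 220], [264.05, 235.34])]
scene orange [([175, 223, 35, 4, 87], [191.9, 224.55])]
scene purple [([184, 275, 30, 24, 550], [197.97, 287.78])]
scene black [([125, 264, 7, 7, 13], [128.92, 267.92]), ([170, 301, 7, 8, 54], [173.11, 304.39])]
```

View pics/topz.png

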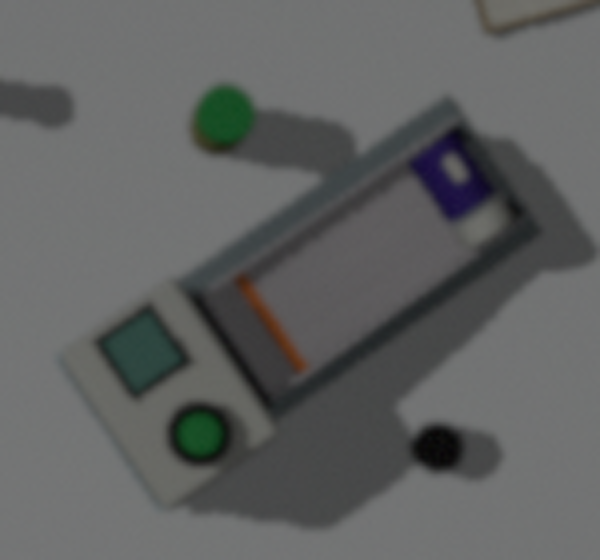

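View pics/scenez.png

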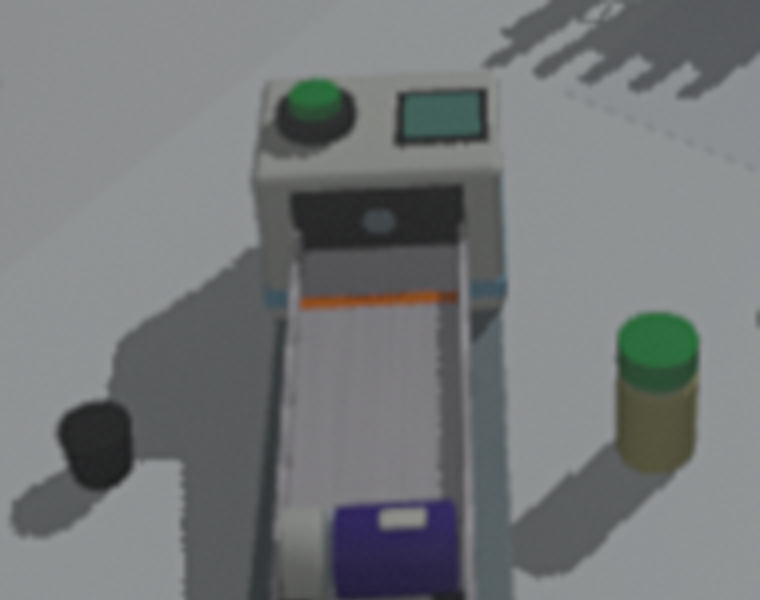

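```bash
cat >> h.py <<'E'
a=np.radians(8)
def g2r(x,y,z): return np.array([.08+x*np.cos(a)-z*np.sin(a),y,.062+x*np.sin(a)+z*np.cos(a)])
def r2w(p,P): # p=x,y,yaw
    c,s=np.cos(p[2]),np.sin(p[2]); return np.array([p[0]+c*P[0]-s*P[1],p[1]+s*P[0]+c*P[1],P[2]])
def g2w(p,x,y,z): return r2w(p,g2r(x,y,z))
E
python3 - <<'E'
from h import *
from workcell import get_calibration
C={n:get_calibration(n) for n in('top','scene')}
def pts(b): 
    B=np.array([.155,.034,b]); e=lambda y:g2r(-.0145,y,.004)
    nub=lambda y:g2r(-.217,y,.022); H=lambda x,y:np.array([x,y,.115])
    return [('top',B,(299.8,248.2)),('top',e(-.043),(310,210)),('top',e(.043),(325.5,233)),('top',nub(-.0355),(364.8,173.6)),('top',nub(.0355),(378.3,191.6)),
    ('top',H(.205,-.068),(265.5,229.5)),('top',H(.105,-.068),(294.5,209.7)),('top',H(.205,.068),(291.8,267)),
    ('scene',B,(178.8,173.3)),('scene',e(.043),(175,225.8)),('scene',e(-.043),(214.2,224)),('scene',nub(.0355),(173,302.5)),('scene',H(.205,.068),(166.5,170)),('scene',H(.205,-.068),(224,168)),('scene',H(.105,.068),(163.5,195)),('scene',H(.105,-.068),(225.5,191.5))]
def res(q): return np.concatenate([proj(C[n],r2w(q,P))[0]-uv for n,P,uv in pts(q[3])])
s=least_squares(res,[.45,.1,2.2,.13],loss='soft_l1'); p=s.x
print(p,np.degrees(p[2])); print(res(p).reshape(-1,2).round(1).tolist())
np.save('p.npy',p)
for n,v in dict(vial=(-.19,0,.026),seat=(0,0,.022),edge=(-.0145,0,.004)).items(): print(n,g2w(p,*v).round(4))
print('btn',r2w(p,[.155,.034,p[3]]))
print('spare',plane(C['top'],(305.8,168.7),.08),'stopper',plane(C['top'],(359,251.5),.034))
print('vial purple',plane(C['top'],(361.9,184.4),.075))
E
```

```text
[ 0.54507475 -0.04761796  2.18134337  0.13566301] 124.98176887209917
[[0.4, -0.6], [-1.5, -1.8], [-0.3, -0.5], [0.1, -1.1], [0.1, 0.3], [-1.0, -2.0], [-0.8, -2.1], [-0.0, 0.6], [-0.7, 0.1], [-0.4, -0.9], [0.5, -1.0], [-0.5, 0.7], [-1.0, -1.2], [0.0, -1.5], [-1.8, 0.3], [-0.5, 1.1]]
vial [ 0.6092 -0.1392  0.0613]
seat [0.501  0.0154 0.0838]
edge [0.5078 0.0057 0.0639]
btn [0.42835344 0.05988616 0.13566301]
spare [[0.65766212 0.04038678 0.08      ]] stopper [[ 0.41712242 -0.12531807  0.034     ]]
vial purple [[ 0.61443735 -0.12631013  0.075     ]]
```

```bash
cat > d.py <<'E'
from h import *
from workcell import observe
p=np.load('p.npy')
def delta(W,yaw=None):
    s=observe(); M=R.from_euler('xyz',s['tool_rot'])
    T=M if yaw is None else R.from_euler('xyz',[np.pi,0,yaw])
    d=M.inv().apply(np.array(W)-s['position'])/.5
    return d.round(4).tolist(),(np.degrees((M.inv()*T).as_rotvec())/120).round(4).tolist()
def where():
    s=observe(); d=s['position']-g2w(p,0,0,0); c,q=np.cos(p[2]),np.sin(p[2])
    X=c*d[0]+q*d[1];Y=-q*d[0]+c*d[1];print('gutter',np.round([X*np.cos(a)+d[2]*np.sin(a),Y,-X*np.sin(a)+d[2]*np.cos(a)],4),'t',s['clock'],'F',s['force'].round(1),s['tool_rot'].round(3),s['grip_width'])
E
python3 - <<'E'
from d import *
where()
W=g2w(p,-.255,0,.014); y=p[2]-np.pi; print(W)
print(delta(W+[0,0,.12],y)); print(delta(W,y))
E
```

```text
gutter [-0.3117  0.5543  0.2143] t 0.1 F [-0.9 -0.6 -0.1] [-3.141  0.     0.393] 0.0852317752298481
[ 0.64509931 -0.19056461  0.04037461]
([1.0461, -0.4033, 0.1412], [-0.0004, 0.0003, 0.646])
([1.0461, -0.4031, 0.3812], [-0.0004, 0.0003, 0.646])
```

{"method": "play_rows", "body": {"deltas": [[0.98,-0.38,0.1,0,0,0.646,1],[0.98,-0.38,0.1,0,0,0.646,1],[0.98,-0.38,0.1,0,0,0.646,1],[0.98,-0.38,0.1,0,0,0.646,1],[0.98,-0.38,0.1,0,0,0.646,1],[0.98,-0.38,0.1,0,0,0.646,1],[0.98,-0.38,0.1,0,0,0.646,1],[0.98,-0.38,0.1,0,0,0.646,1],[0.98,-0.38,0.1,0,0,0.646,1],[0.98,-0.38,0.1,0,0,0.646,1]], "newtons": 20}}

```text
clock: 1.1
position: [0.5921, -0.2395, 0.1846]
tool_rot: [3.141, 0.0, -0.966]
force: [0.5, 0.0, -0.1]
grip_width: 0.0002
finger_force: 0.0
```

```bash
python3 - <<'E'
from d import *
where()
W=g2w(p,-.255,0,.014); y=p[2]-np.pi
print(delta(W+[0,0,.06],y))
E
```

```text
gutter [-0.2446  0.0715  0.1582] t 1.1 F [ 0.5  0.  -0.1] [ 3.141  0.    -0.966] 0.0002020786202707835
([-0.0202, -0.143, 0.1684], [0.0002, 0.0001, -0.0027])
```

{"method": "play_rows", "body": {"deltas": [[-0.02,-0.1,0.05,0,0,-0.003,1],[-0.02,-0.143,0.1,0,0,-0.003,1],[-0.02,-0.143,0.168,0,0,-0.003,1],[-0.02,-0.143,0.168,0,0,-0.003,1],[-0.02,-0.143,0.168,0,0,-0.003,1]]}}

```text
clock: 1.6
position: [0.6432, -0.193, 0.1014]
tool_rot: [3.14, 0.0, -0.955]
force: [0.2, -0.6, 0.9]
grip_width: -0.0
finger_force: 0.0
```

```bash
python3 - <<'E'
from d import *
from workcell import *
where()
W=g2w(p,-.255,0,.014); y=p[2]-np.pi
print(delta(W,y))
im=np.hstack([grab_frame('wrist'),grab_frame('scene')[100:,50:350].repeat(1,0) if 0 else cv2.resize(grab_frame('scene')[180:372,90:250],(320,384),interpolation=cv2.INTER_CUBIC)])
cv2.imwrite('pics/a.png',cv2.resize(im[:,:,::-1],(800,369)))
E
```

```text
gutter [-0.2474  0.0029  0.0745] t 1.6 F [ 0.2 -0.6  0.9] [ 3.14   0.    -0.955] -3.281751141160857e-05
([-0.0017, -0.006, 0.122], [0.0005, 0.0002, 0.0026])
```

View pics/a.png

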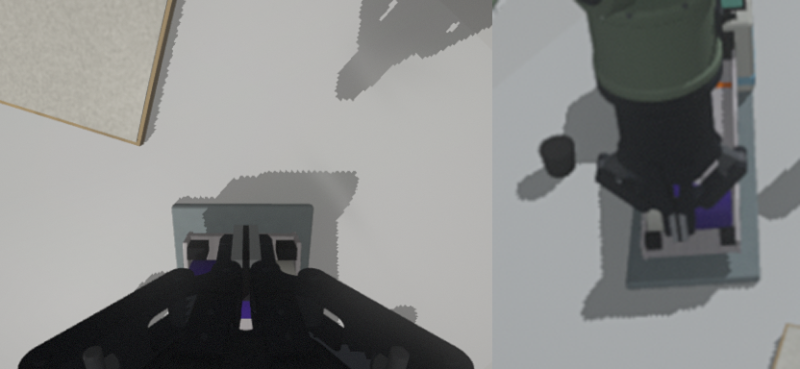

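{"method": "play_rows", "body": {"deltas": [[0.0,-0.006,0.06,0,0,0.003,1],[0.0,-0.006,0.1,0,0,0.003,1],[-0.002,-0.006,0.122,0,0,0.003,1],[-0.002,-0.006,0.122,0,0,0.003,1]]}}

```text
clock: 2.1
position: [0.6452, -0.19, 0.0401]
tool_rot: [3.141, 0.0, -0.961]
force: [-0.6, -0.1, 0.4]
grip_width: -0.0004
finger_force: 0.0
```

```bash
python3 - <<'E'
from d import *
from workcell import *
where()
y=p[2]-np.pi
for x in (-.22,-.17,-.1,-.045): print(x,delta(g2w(p,x,0,.014),y))
cv2.imwrite('pics/b.png',cv2.resize(np.hstack([grab_frame('wrist')[150:,100:400],grab_frame('scene')[180:,90:330]])[:,:,::-1],(800,347)))
E
```

```text
gutter [-0.2547 -0.0004  0.0136] t 2.1 F [-0.6 -0.1  0.4] [ 3.141  0.    -0.961] -0.0003629854984325305
-0.22 ([-0.0686, 0.0009, -0.0103], [0.0002, 0.0002, -0.0002])
-0.17 ([-0.1676, 0.001, -0.0242], [0.0002, 0.0002, -0.0002])
-0.1 ([-0.3062, 0.0011, -0.0436], [0.0002, 0.0002, -0.0002])
-0.045 ([-0.4152, 0.0011, -0.0589], [0.0002, 0.0002, -0.0002])Traceback (most recent call last):
  File "<stdin>", line 6, in <module>
    return _nx.concatenate(arrs, 1, dtype=dtype, casting=casting)
           ~~~~~~~~~~~~~~~^^^^^^^^^^^^^^^^^^^^^^^^^^^^^^^^^^^^^^^
ValueError: all the input array dimensions except for the concatenation axis must match exactly, but along dimension 0, the array at index 0 has size 234 and the array at index 1 has size 204
```

{"method": "play_rows", "body": {"deltas": [[-0.012,0,-0.002,0,0,0,1],[-0.024,0,-0.0035,0,0,0,1],[-0.036,0,-0.0053,0,0,0,1],[-0.046,0,-0.007,0,0,0,1],[-0.054,0,-0.008,0,0,0,1],[-0.062,0,-0.009,0,0,0,1],[-0.07,0.001,-0.0103,0,0,0,1],[-0.08,0.001,-0.0117,0,0,0,1],[-0.09,0.001,-0.013,0,0,0,1],[-0.1,0.001,-0.0145,0,0,0,1]]}}

```text
clock: 3.2
position: [0.6163, -0.1488, 0.0473]
tool_rot: [3.142, -0.0, -0.96]
force: [1.1, -1.4, 1.2]
grip_width: 0.0003
finger_force: 0.7
```

```bash
python3 - <<'E'
from d import *
from workcell import *
where()
print(delta(g2w(p,-.1,0,.014),p[2]-np.pi))
im=grab_frame('scene');print(blobs(im,*COL['purple']))
cv2.imwrite('pics/b.png',cv2.resize(np.hstack([grab_frame('wrist')[180:,100:400],im[180:,90:330]])[:,:,::-1],(800,302)))
E
```

```text
gutter [-0.2038 -0.0003  0.0138] t 3.2 F [ 1.1 -1.4  1.2] [ 3.142 -0.    -0.96 ] 0.0002999577048128074
([-0.2055, 0.0007, -0.0292], [0.0, -0.0, -0.0])
[([190, 275, 3, 5, 11], [191.0, 276.73]), ([201, 282, 13, 8, 38], [208.26, 286.39])]
```

View pics/b.png

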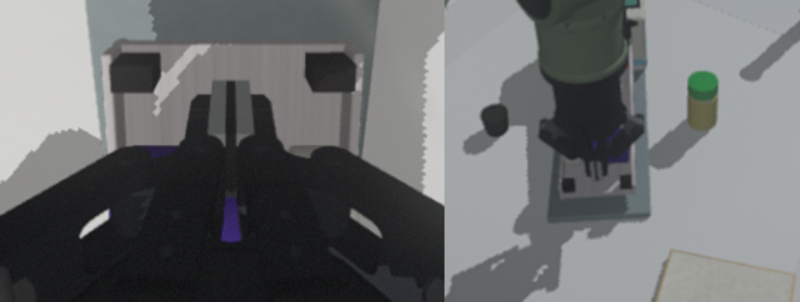

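{"method": "play_rows", "body": {"deltas": [[-0.014,0,-0.002,0,0,0,1],[-0.028,0,-0.004,0,0,0,1],[-0.042,0,-0.006,0,0,0,1],[-0.056,0,-0.008,0,0,0,1],[-0.07,0,-0.01,0,0,0,1],[-0.084,0,-0.012,0,0,0,1],[-0.098,0,-0.014,0,0,0,1],[-0.112,0,-0.016,0,0,0,1],[-0.126,0,-0.018,0,0,0,1],[-0.14,0.001,-0.02,0,0,0,1]]}}

```text
clock: 4.3
position: [0.5757, -0.0915, 0.0574]
tool_rot: [-3.142, -0.0, -0.96]
force: [1.1, -1.5, 1.2]
grip_width: -0.0
finger_force: 0.7
```

{"method": "play_rows", "body": {"deltas": [[-0.014,0,-0.002,0,0,0,1],[-0.028,0,-0.004,0,0,0,1],[-0.042,0,-0.006,0,0,0,1],[-0.056,0,-0.008,0,0,0,1],[-0.07,0,-0.01,0,0,0,1],[-0.084,0,-0.012,0,0,0,1],[-0.098,0,-0.014,0,0,0,1],[-0.106,0,-0.015,0,0,0,1],[-0.114,0,-0.016,0,0,0,1],[-0.122,0.001,-0.0172,0,0,0,1]]}}

```text
clock: 5.3
position: [0.5405, -0.0421, 0.0659]
tool_rot: [-3.141, -0.0, -0.96]
force: [0.8, -1.2, 1.1]
grip_width: -0.0001
finger_force: 0.7
```

```bash
python3 - <<'E'
from d import *
from workcell import *
where()
print(delta(g2w(p,-.037,0,.014),p[2]-np.pi))
im=grab_frame('scene');print(blobs(im,*COL['purple']));t=grab_frame('top');print(blobs(t,*COL['purple']))
cv2.imwrite('pics/c.png',cv2.resize(np.hstack([grab_frame('wrist')[180:,100:400],im[150:354,90:330]])[:,:,::-1],(800,302)))
E
```

```text
gutter [-0.0716  0.0006  0.014 ] t 5.3 F [ 0.8 -1.2  1.1] [-3.141 -0.    -0.96 ] -5.387876260317156e-05
([-0.0686, -0.0011, -0.0096], [-0.0001, -0.0001, -0.0001])
[([200, 216, 4, 4, 11], [201.18, 217.45]), ([191, 218, 2, 6, 9], [191.67, 220.0]), ([208, 224, 5, 8, 20], [210.75, 228.1]), ([201, 230, 6, 4, 17], [203.47, 231.59])]
[([312, 202, 16, 21, 140], [321.39, 211.35])]
```

View pics/c.png

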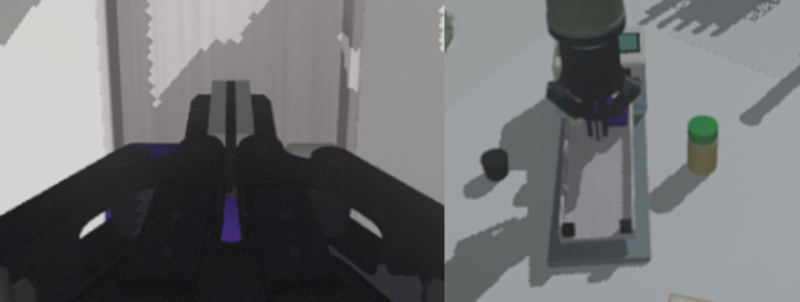

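{"method": "play_rows", "body": {"deltas": [[-0.007,0,-0.001,0,0,0,1],[-0.014,0,-0.002,0,0,0,1],[-0.021,0,-0.003,0,0,0,1],[-0.028,0,-0.004,0,0,0,1],[-0.035,0,-0.005,0,0,0,1],[-0.042,0,-0.006,0,0,0,1],[-0.049,0,-0.007,0,0,0,1],[-0.056,0,-0.008,0,0,0,1],[-0.062,0,-0.009,0,0,0,1],[-0.066,0,-0.0095,0,0,0,1]]}}

```text
clock: 6.45
position: [0.5214, -0.0149, 0.0706]
tool_rot: [3.141, 0.0, -0.96]
force: [0.5, -0.3, 0.3]
grip_width: 0.0001
finger_force: 0.0
```

```bash
python3 - <<'E'
from d import *
from workcell import *
where()
t=grab_frame('top');b=blobs(t,*COL['purple']);print(b)
C=get_calibration('top')
for x in(-.039,-.0145,0): print(x,proj(C,g2w(p,x,-.012,.044)))
E
```

```text
gutter [-0.038   0.0006  0.014 ] t 6.45 F [ 0.5 -0.3  0.3] [ 3.141  0.    -0.96 ] 0.00010726155046869068
[([302, 209, 15, 21, 171], [310.13, 218.89])]
-0.039 [[324.4603007  210.44386092]]
-0.0145 [[317.67856462 215.14905182]]
0 [[313.63674493 217.94978827]]
```

{"method": "play_rows", "body": {"deltas": [[0.02,0,0.002,0,0,0,1],[0.05,0,0.004,0,0,0,1],[0.06,0,-0.05,0,0,0,1],[0.06,0,-0.15,0,0,0,1],[0.06,0,-0.25,0,0,0,1],[0.06,0,-0.25,0,0,0,1]]}}

```text
clock: 7.1
position: [0.5421, -0.0418, 0.2014]
tool_rot: [-3.134, -0.005, -0.962]
force: [0.4, -0.1, -1.3]
grip_width: -0.0002
finger_force: 0.0
```

```bash
python3 - <<'E'
from d import *
from workcell import *
where()
print(blobs(grab_frame('top'),*COL['purple']))
im=grab_frame('scene');cv2.imwrite('pics/d.png',cv2.resize(np.hstack([grab_frame('wrist')[180:,100:400],im[130:334,90:330]])[:,:,::-1],(800,302)))
W=r2w(p,np.array([.155,.034,p[3]])); print(delta(W+[0,0,.03],p[2]-np.pi))
E
```

```text
gutter [-0.0534 -0.0009  0.1482] t 7.1 F [ 0.4 -0.1 -1.3] [-3.134 -0.005 -0.962] -0.0002007993843696668
[([302, 209, 20, 21, 225], [311.88, 218.91])]
([-0.2919, 0.0665, 0.0597], [-0.0001, -0.0001, -0.0004])
```

View pics/d.png

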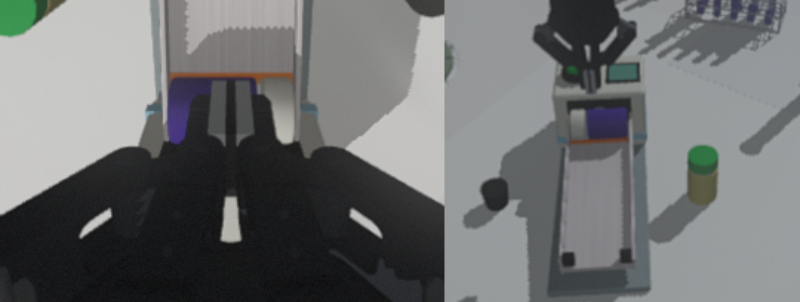

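{"method": "play_rows", "body": {"deltas": [[-0.1,0.023,0,0,0,0,1],[-0.2,0.046,0,0,0,0,1],[-0.27,0.06,0,0,0,0,1],[-0.292,0.066,0.02,0,0,0,1],[-0.292,0.066,0.06,0,0,0,1],[-0.292,0.066,0.08,0,0,0,1],[-0.292,0.066,0.09,0,0,0,1],[-0.292,0.066,0.1,0,0,0,1],[-0.292,0.066,0.1,0,0,0,1]]}}

```text
clock: 8.15
position: [0.4285, 0.0597, 0.1453]
tool_rot: [3.141, -0.0, -0.962]
force: [0.1, -1.1, -0.0]
grip_width: 0.0001
finger_force: 0.0
```

```bash
python3 - <<'E'
from d import *
W=r2w(p,np.array([.155,.034,p[3]])); print(delta(W,p[2]-np.pi));where()
E
```

```text
([-0.0004, 0.0, 0.0193], [0.0003, -0.0, -0.0011])
gutter [0.0857 0.034  0.0721] t 8.15 F [ 0.1 -1.1 -0. ] [ 3.141 -0.    -0.962] 7.230244814014161e-05
```

Descend in 2 mm steps; 10 mm to the estimated top.

{"method": "play_rows", "body": {"deltas": [[0,0,0.006,0,0,0,1],[0,0,0.012,0,0,0,1],[0,0,0.016,0,0,0,1],[0,0,0.02,0,0,0,1],[0,0,0.024,0,0,0,1],[0,0,0.024,0,0,0,1]]}}

```text
clock: 8.75
position: [0.4282, 0.0608, 0.1335]
tool_rot: [-3.142, -0.0, -0.96]
force: [-0.6, -0.5, 2.8]
grip_width: 0.0002
finger_force: 1.3
```

{"method": "play_rows", "body": {"deltas": [[0,0,0.002,0,0,0,1],[0,0,0.004,0,0,0,1],[0,0,0.004,0,0,0,1]]}}

```text
clock: 9.05
position: [0.4282, 0.0608, 0.1316]
tool_rot: [-3.141, -0.0, -0.96]
force: [-0.3, -2.4, 3.2]
grip_width: -0.0001
finger_force: 1.8
```

{"method": "play_rows", "body": {"deltas": [[0,0,0.002,0,0,0,1],[0,0,0.004,0,0,0,1],[0,0,0.004,0,0,0,1]]}}

```text
clock: 9.35
position: [0.4284, 0.0609, 0.1304]
tool_rot: [-3.141, 0.001, -0.961]
force: [-8.1, -3.3, 35.7]
grip_width: 0.0001
finger_force: 17.7
```

{"method": "play_rows", "body": {"deltas": [[0,0,-0.01,0,0,0,1],[0,0,-0.04,0,0,0,1],[0,0,-0.1,0,0,0,1],[0,0,-0.2,0,0,0,1],[0,0,-0.25,0,0,0,1],[0,0,-0.25,0,0,0,1],[0.1,0.1,-0.25,0,0,0,1],[0.1,0.2,-0.25,0,0,0,1],[0.1,0.25,-0.25,0,0,0,1],[0.1,0.25,-0.25,0,0,0,1]]}}

```text
clock: 10.35
position: [0.3508, -0.0539, 0.2539]
tool_rot: [-3.141, 0.004, -0.964]
force: [1.3, 0.9, 0.8]
grip_width: 0.0003
finger_force: 0.0
```

```bash
python3 - <<'E'
from d import *
from workcell import *
where()
for n in('scene','top'):
    im=grab_frame(n);print(n,[(k,blobs(im,*COL[k])) for k in('purple','green','orange')])
    cv2.imwrite(f'pics/e{n}.png',im[:,:,::-1])
E
```

```text
gutter [0.0527 0.1628 0.1864] t 10.35 F [1.3 0.9 0.8] [-3.141  0.004 -0.964] 0.00029297137269701393
scene [('purple', [([187, 203, 26, 11, 229], [199.62, 207.58])]), ('green', [([172, 170, 13, 9, 73], [178.37, 173.64]), ([255, 229, 19, 14, 221], [264.11, 235.35])]), ('orange', [])]
top [('purple', [([302, 209, 20, 21, 215], [311.78, 218.95])]), ('green', [([299, 162, 14, 14, 145], [305.77, 168.72]), ([294, 243, 11, 11, 91], [299.32, 248.1])]), ('orange', [])]
```

View pics/escene.png

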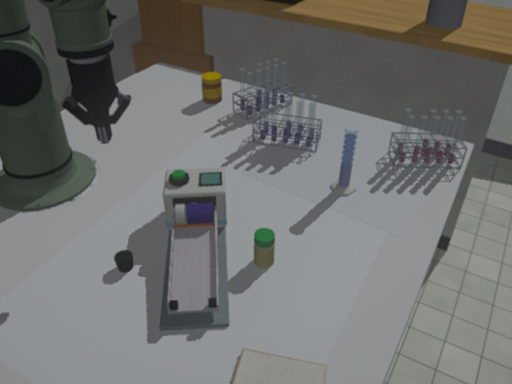

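The picture shows the vial in its seat at (199, 208), the button back up at (178, 174), the bystanders unmoved and the arm clear.

```bash
python3 -c "
from workcell import *
print(job_done())"
```

```text
the job is handed in; nothing more can be done
None
```

The vial is in its seat at the stop, the green button was pressed to its end stop (about 36 N at the wrist) and sprang back, the arm is clear, and the job is handed in; no verdict came back.

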